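# Seat a domed stake in the bench stake holder

## Robot

A 6-joint arm with a two-finger parallel gripper is mounted at the origin on the work surface. World frame = base frame: x ahead of the robot, y to its left, z up, the work surface at z = 0. Lengths are in m, angles in rad, forces in N, time in s.
With the tool pointing down it reaches from about 0.375 to 0.9 m from the base axis. Payload 3.1 kg.
Tool frame: the origin (TCP) lies between the finger pads; the fingertips stand 8 mm ahead of it and the grasp point (between the pads) lies 11 mm behind it; z points along the fingers, y is the line along which they close (so a half turn about z gives the same grasp; the last joint's range is limited). The gripper opens to 85 mm and grips with 20 to 120 N. Pads are 22 mm wide; open, the fingers measure 114 mm over their backs; the gripper's body (76 mm by 85 mm) begins 54 mm behind the grasp point. The pads swing forward as they close: fully open they stand 13 mm farther back than shut.
Start: joints at [1.038, 0.527, 1.433, -0, 1.181, -0.178], TCP at [0.216, 0.586, 0.239] pointing down, gripper open.
Joint ranges: [-3.08, 3.08], [-0.75, 2.2], [0.22, 2.44], [-1.43, 4.57], [0, 2.65], [-2.85, 2.85]. Speed limits (rad/s): [2.79, 2.79, 3.14, 3.14, 3.14, 3.14].

## Interface

Orientations are given as a unit quaternion [x, y, z, w].
In Python, from station import readout, cams, sign_off gives the robot as it stands.
- The arm moves only by the tool send_rows, never from a script. Its argument "commands" is text: rows parted by semicolons, each of 5 numbers parted by spaces: the finger opening in mm, from 0 to 85.4, then the shift along the tool's x, y, z each as a share of 0.02 m, from -1 to 1, then the turn about the tool's z as a share of 4 degrees, from -1 to 1. In form: grip dx dy dz spin; .... A call has 1 to 20 rows; each row shifts and turns the commanded pose from where the row before left it, along the tool's axes as they then stand; what a row does not reach is not made up. A row lasts 1/12 s, in which the tool goes at most 41.7 mm and 7.16 degrees, less where a joint would pass 70% of its speed; a pose out of reach is approached as far as the arm can. A call with a number of a shift or a turn outside -1 to 1 is refused whole. A call with a gripper value outside its range is refused whole. The fingers move at their own pace and stop on an object; "grip_force" is the grip in N (left out, the last holds). Time passes only in rows, so rows that do not move let the fingers close. It gives the time, the measured TCP pose, the force, the opening and the grip force at its end, in the units of the state.
- readout.sense(): the state, without advancing time (a new reading comes with each control period).
- cams.snapshot(name): name is "side" or "top" or "wrist"; returns a dict with "pixels" (400x640x3 uint8, red, green, blue), "intrinsics" (3x3 intrinsics, pixels), "eye" and "rotation" of the camera in the world. Camera axes: x right, y down, z forward; pixel columns grow to the right and rows downward; lengths in m; the calibration is good to about 2 mm. A picture is of the moment at which its call begins. There is no depth.
- sign_off(): hands the job in; it is judged then, once.
The state is a dict: "t": time; "q": joint angles; "qd": joint speeds; "tau": joint torques, N m; "tcp_pos": TCP position; "tool_rot": TCP orientation; "force": force on the tool from outside, world axes, zero at the start; "ft_torque": the same for the moment, N m; "finger_gap": opening from 0.0 (shut) to 1.0 (fully open); "gripper_force": force on a finger pad.
Only numpy, scipy, OpenCV 4.12 (cv2) and the standard library are available. Lean on these libraries where they do the work, as an engineer would, in place of code of your own. Each camera call takes 0.05 s, during which the arm holds its last target. There are 200 camera calls.

## Task

Take the round domed steel stake out of the wooden rack and fit its shank into the tight bore of the steel holder, whose clamped insert may sit a few millimetres off the middle: lean the stake by about 15 degrees, catch the low edge of its foot in the bore first, then straighten it and press it gently down past the stiff pad until its collar sits fully home on the insert. Do not force it against the holder, leave the square stake standing in the rack, and let go at the end.

Things in the scene. Friction and masses are not known exactly. Their poses are not given: they have to be found in the camera images.
- stake: Domed stake, bare steel, round all along. Up from its foot: shank 20 mm wide, 40 mm long, foot edge chamfered 1.5 mm; collar 36 mm wide (40 to 46 mm up); plain column 24 mm wide from 46 to 95 mm; low dome to 101 mm. About 0.34 kg (varies by 20 percent), balanced about 52 mm up. Origin: centre of the foot, z up the stake. Starts upright in a rack hole, collar on the rack's top.
- square_stake: The other stake in the rack, to be left alone: the same shank, a square collar and a square column 24 mm wide, 86 mm long in all, flat-topped. Origin: centre of its foot, z up.
- rack: Dark wooden block, 90 mm (x) by 160 mm (y) by 50 mm high, fixed to the bench. Two holes 29 mm wide and 44 mm deep at y = +40 and -40 mm, x = 0, in which the stakes hang loosely (either may be in either). Origin: centre of its underside; its yaw varies.
- holder: Steel stake holder fixed to the bench: a dark frame 110 by 110 mm, 60 mm high, with a 82 mm square pocket, and in it a bright steel insert 66 mm square, firmly clamped (it does not give), its top flush with the frame's. One vertical round bore in the insert's middle. Two small clamp screws stick out of the +x and +y sides. Origin: centre of the frame's underside, z up; its yaw varies.
- holder_top (a point): Middle of the frame at the height of the flat top (60 mm above the bench), z up. NOT the bore itself: the insert is clamped anywhere up to 7 mm to either side along the frame's x and along its y, so the bore's true centre must be felt or seen. The bore is 21 mm wide, 45 mm deep, with steep walls. When the stake is home its foot is 40 mm below this height.
- pad (a joint): Brass ejector pad inside the bore: how far (m) it has been pushed down, 0 to 0.0195; at 0 its top is 22 mm below the mouth. Starts between 0 and 0.006, needs a steady push of about 8 N to go down (the stake's weight alone does not move it), stays where it is left, and stands near 0.018 when the stake is home.
Not all that is in view belongs to the job. Leave any purple look-alike of the stake alone. Leave any green look-alike of the holder alone.

How it is judged:
By the outcome, as a careful person would: the job done as asked, in the order asked, and still so for the second after the job is handed in, with the robot touching nothing.
It also fails if it takes over 72 s, if anything falls off the work surface, if the arm or the gripper's body presses on something with over 40 N, if the wrist force passes 120 N, or if a joint passes its speed limit or range.

## Working session

There is one attempt and no reset: what is moved stays moved. The work goes in short steps, Python scripts to look and compute and a tool call to move; the robot and the scene stay as the last step left them, time stands still between calls to the robot, and variables do not carry over. Pictures are saved under pics/ and viewed, at most 10 in all, crops included, and the job is handed in when it is done.

Besides the shell and the picture viewer there is one more tool, called after ">>>" as name(argument=value, ...) on one line, values as JSON. send_rows: Moves the arm, as the interface text tells. Its arguments: {"type":"object","properties":{"commands":{"type":"string"},"grip_force":{"type":"number"}},"required":["commands"]}

```bash
mkdir -p pics; ls
cat > h.py <<'E'
import numpy as np,cv2
from station import readout,cams,sign_off
def snap(n,f=None):
    s=cams.snapshot(n)
    if f: cv2.imwrite(f'pics/{f}.png',s['pixels'][:,:,::-1])
    return s
def ray(s,u,v,z):
    d=np.array(s['rotation'])@np.linalg.inv(np.array(s['intrinsics']))@np.array([u,v,1.])
    e=np.array(s['eye']); return e+d*(z-e[2])/d[2]
def proj(s,p):
    c=np.array(s['rotation']).T@(np.array(p)-np.array(s['eye'])); q=np.array(s['intrinsics'])@c; return q[:2]/q[2]
E
python3 - <<'E'
from h import *
a=snap('top','top0');b=snap('side','side0')
print(readout.sense())
for s in(a,b): print(s['eye'],s['rotation'],s['intrinsics'])
E
```

```text
pics
{'t': 0.1, 'q': array([ 1.03850958e+00,  5.28364017e-01,  1.43380688e+00, -2.97915636e-05,
        1.18140868e+00, -1.78480306e-01]), 'qd': array([-0.00058053, -0.00153557, -0.00295611, -0.00017422, -0.0001373 ,
        0.00127204]), 'tau': array([-5.02940493e-04, -4.43306565e+01, -1.78585267e+01, -2.38350549e-04,
        3.87668086e-03,  5.88612934e-06]), 'tcp_pos': array([0.21617845, 0.585732  , 0.2384267 ]), 'tool_rot': array([ 1.75976305e-01,  9.84393901e-01, -9.36173653e-04, -3.32759605e-04]), 'force': array([ 0.6484887 ,  0.54305947, -0.03068907]), 'ft_torque': array([ 0.03637335,  0.03915274, -0.01024002]), 'gripper_force': 0.0, 'finger_gap': 0.9983724710734511}
[ 0.40210293 -0.04672244  0.83547191] [-0.70067146  0.70692097 -0.06414384  0.07216515] [[390.87313911   0.         322.20618182]
 [  0.         390.87313911 210.4534503 ]
 [  0.           0.           1.        ]]
[ 0.1549364  -0.4020864   0.59710885] [ 0.84650665 -0.36673036  0.15255566 -0.35448852] [[378.1710455    0.         322.54644034]
 [  0.         378.1710455  200.20669206]
 [  0.           0.           1.        ]]
```

View pics/top0.png

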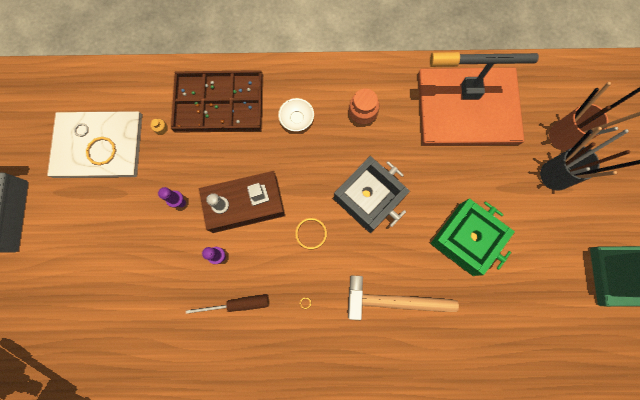

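View pics/side0.png

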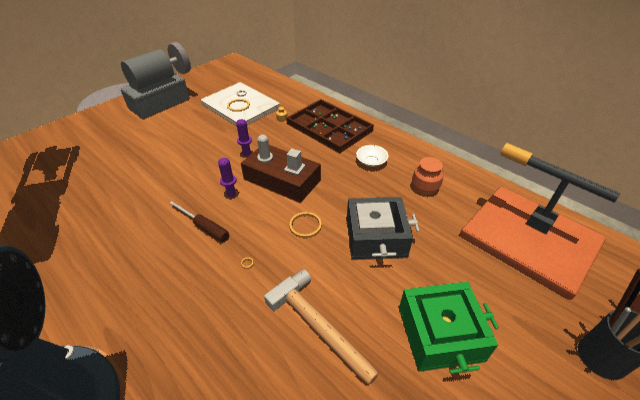

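```bash
cat >> h.py <<'E'
from scipy.spatial.transform import Rotation as R
_c=cams.snapshot
def snap(n,f=None):
    s=dict(_c(n)); s['rotation']=R.from_quat(s['rotation']).as_matrix()
    if f: cv2.imwrite(f'pics/{f}.png',s['pixels'][:,:,::-1])
    return s
def crop(s,x0,y0,x1,y1,k,f):
    cv2.imwrite(f'pics/{f}.png',cv2.resize(s['pixels'][y0:y1,x0:x1,::-1],None,fx=k,fy=k,interpolation=cv2.INTER_CUBIC))
E
python3 - <<'E'
from h import *
a=snap('top');b=snap('side')
for n,s,bx in(('top',a,(190,150,420,240)),('side',b,(235,125,420,265))):
    x0,y0,x1,y1=bx; p=s['pixels'][y0:y1,x0:x1]; hsv=cv2.cvtColor(p,cv2.COLOR_RGB2HSV)
    for nm,m in(('bright',(hsv[...,1]<50)&(hsv[...,2]>110)),('darkgrey',(hsv[...,1]<70)&(hsv[...,2]<110)),('brass',(hsv[...,0]>15)&(hsv[...,0]<32)&(hsv[...,1]>120)&(hsv[...,2]>120)),('wood',(hsv[...,1]>90)&(hsv[...,2]<110))):
        cs,_=cv2.findContours(m.astype(np.uint8),cv2.RETR_EXTERNAL,cv2.CHAIN_APPROX_NONE)
        for c in cs:
            if cv2.contourArea(c)>25:
                r=cv2.minAreaRect(c); print(n,nm,np.add(r[0],(x0,y0)).round(1),np.round(r[1],1),round(r[2],1),cv2.contourArea(c))
top=a
print('holder guess',ray(a,371,193,.06),'stake',ray(a,217,200,.11))
im=np.hstack([cv2.resize(a['pixels'][165:240,190:290],(400,300),interpolation=2),cv2.resize(b['pixels'][125:200,235:335],(400,300),interpolation=2)])
im2=np.hstack([cv2.resize(a['pixels'][155:230,320:420],(400,300),interpolation=2),cv2.resize(b['pixels'][190:265,330:430],(400,300),interpolation=2)])
cv2.imwrite('pics/c1.png',np.vstack([im,im2])[:,:,::-1])
E
```

```text
top bright [387. 218.] [17.  33.9] 45.0 181.5
top bright [220.2 205.7] [13.4 15.6] 55.0 44.5
top bright [257.3 193. ] [19.3 16.4] 71.6 264.5
top bright [364.4 193.5] [45.4 39. ] 42.5 1425.5
top bright [382.5 170.5] [24.   5.7] 45.0 35.5
top darkgrey [218.8 204.2] [ 9.9 10.6] 45.0 70.5
top darkgrey [257.8 197.2] [ 4.1 11.4] 71.6 36.5
top darkgrey [370.  193.8] [53.1 57.6] 43.8 1102.5
top brass [310.5 228.5] [21. 31.] 90.0 99.0
top brass [366. 193.] [7.1 5.7] 45.0 29.0
top wood [389.5 221.5] [13.  7.] 90.0 36.5
top wood [253.  215.7] [39.1 87.3] 49.7 327.0
side bright [383.5 249.5] [11. 23.] 90.0 98.0
side bright [412.5 223.1] [16.   8.2] 76.0 44.5
side bright [374.5 214.7] [26.  38.3] 88.0 830.0
side bright [294.7 169.2] [ 8.5 19.5] 81.9 55.5
side bright [265.  157.2] [ 7.5 14.2] 84.8 32.0
side bright [293.2 152.9] [11.3  6.9] 15.9 54.5
side bright [372.  155.5] [19. 30.] 90.0 447.5
side bright [262.5 138. ] [6. 9.] 90.0 41.0
side darkgrey [379.5 227.6] [60.6 64.3] 87.6 3439.5
side darkgrey [293.8 160.9] [16.7 13.9] 84.8 152.0
side darkgrey [263.6 149.2] [17.7 10. ] 82.9 143.5
side brass [305.1 223.9] [24.5 31.3] 76.0 586.5
side wood [376. 261.] [ 6. 12.] 90.0 26.0
side wood [414.5 183. ] [ 9. 22.] 0.0 102.0
side wood [370.6 164.9] [30.4 10.8] 5.7 110.5
side wood [275.7 170.4] [89.8 43. ] 20.6 2387.0
side wood [331.5 139. ] [28. 83.] 90.0 1213.0
side wood [242.7 132.8] [17.1  9.9] 81.9 142.0
holder guess [ 0.58896721 -0.13811238  0.06      ] stake [0.5663195 0.1615362 0.11     ]
```

View pics/c1.png

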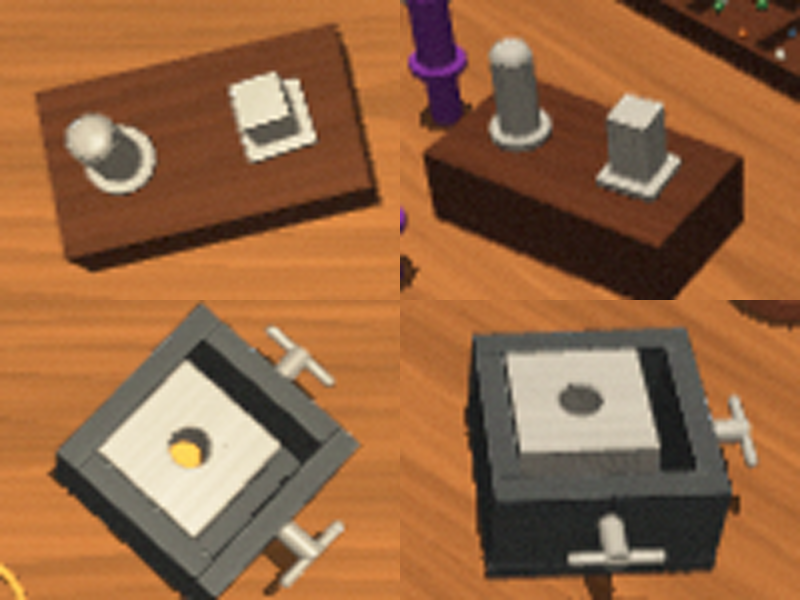

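Confirmed: the bare-steel domed stake (top px 213,199; side 263,137) is the target. The square one is at (257,191) and the two purple ones at (170,198) and (213,255) are look-alikes. The dark holder's bore is at top px (367,192), and the green one is the decoy.

Run:
```python
from h import *
a=snap('top');b=snap('side')
print('bore',ray(a,367.3,191.9,.06),ray(b,374.7,214.9,.06))
print('dome',ray(a,213,199.3,.107),ray(b,263,138.5,.107))
print('collar',ray(a,219.7,204.3,.055),ray(b,265,157,.055))
# rack top corners
P=[ray(a,190+x/4,165+y/4,.05) for x,y in((38,95),(335,25),(378,190),(66,262))];print(np.round(P,4), np.mean(P,0))
H=[ray(a,320+x/4,155+(y-300)/4,.06) for x,y in((203,305),(357,443),(203,598),(57,460))];print(np.round(H,4), np.mean(H,0))
r=readout.sense();print(r['tcp_pos'],R.from_quat(r['tool_rot']).as_matrix().round(3))
w=snap('wrist');T=R.from_quat(r['tool_rot']).as_matrix();print('cam in tool',T.T@(w['eye']-r['tcp_pos']),(T.T@w['rotation']).round(3),w['intrinsics'])
```

```text
bore [ 0.59135061 -0.13065753  0.06      ] [ 0.59104666 -0.13054167  0.06      ]
dome [0.56845347 0.17014963 0.107     ] [0.56847129 0.16806875 0.107     ]
collar [0.5696883  0.17137983 0.055     ] [0.56791266 0.16928057 0.055     ]
[[0.6042 0.2163 0.05  ]
 [0.6403 0.0624 0.05  ]
 [0.5522 0.0389 0.05  ]
 [0.5165 0.1974 0.05  ]] [0.57832058 0.12873876 0.05      ]
[[ 0.6673 -0.1401  0.06  ]
 [ 0.5928 -0.216   0.06  ]
 [ 0.514  -0.1352  0.06  ]
 [ 0.5856 -0.0632  0.06  ]] [ 0.5899304  -0.13864644  0.06      ]
[0.21637855 0.58607458 0.23894777] [[-0.938  0.346 -0.   ]
 [ 0.346  0.938 -0.001]
 [ 0.    -0.001 -1.   ]]
cam in tool [ 0.08039465 -0.00063498 -0.13524055] [[-0.    -0.949 -0.314]
 [ 1.    -0.     0.001]
 [-0.001 -0.314  0.949]] [[290.50279318   0.         317.98984284]
 [  0.         290.50279318 205.3494356 ]
 [  0.           0.           1.        ]]
```

>>> send_rows(commands="85 0 0 0 1;85 0 0 0 1;85 0 0 0 1;85 0 0 0 1;85 0 0 0 1;85 0 0 0 1;85 0 0 0 1;85 0 0 0 1;85 0 0 0 1;85 0 0 0 1;85 0 0 0 1;85 0 0 0 1;85 0 0 0 1;85 0 0 0 1;85 0 0 0 0.15;85 0 0 0 0", grip_force=40)

```text
t: 1.68
tcp_pos: [0.2165, 0.5862, 0.2393]
tool_rot: [0.621, 0.784, -0.0, 0.0]
force: [0.3, -0.4, -0.6]
finger_gap: 0.993
gripper_force: 0.0
```

```bash
cat >> h.py <<'E'
def to(x,y,z):
    r=readout.sense();T=R.from_quat(r['tool_rot']).as_matrix();d=T.T@(np.array([x,y,z])-r['tcp_pos'])
    print('t',r['t'],'tcp',r['tcp_pos'].round(4),'yaw x',np.degrees(np.arctan2(T[1,0],T[0,0])).round(2),'d units',(d/.02).round(2),'F',r['force'].round(1),'gap',r['finger_gap']*85.4,r['q'].round(2))
E
python3 -c "
from h import *
to(.5685,.1695,.15)"
```

```text
t 1.6833 tcp [0.2165 0.5862 0.2393] yaw x 103.2 d units [-24.3   12.38   4.47] F [ 0.3 -0.4 -0.6] gap 84.8394020377956 [ 1.04  0.53  1.43 -0.    1.18  0.81]
```

>>> send_rows(commands="85 -0.97 0.5 0.12 0;85 -0.97 0.5 0.12 0;85 -0.97 0.5 0.12 0;85 -0.97 0.5 0.12 0;85 -0.97 0.5 0.12 0;85 -0.97 0.5 0.12 0;85 -0.97 0.5 0.12 0;85 -0.97 0.5 0.12 0;85 -0.97 0.5 0.12 0;85 -0.97 0.5 0.12 0;85 -0.97 0.5 0.12 0;85 -0.97 0.5 0.12 0;85 -0.97 0.5 0.12 0;85 -0.97 0.5 0.12 0;85 -0.97 0.5 0.12 0;85 -0.97 0.5 0.12 0;85 -0.97 0.5 0.12 0;85 -0.97 0.5 0.12 0;85 -0.97 0.5 0.12 0;85 -0.97 0.5 0.12 0")

```text
t: 3.35
tcp_pos: [0.5001, 0.253, 0.1913]
tool_rot: [0.621, 0.784, 0.0, 0.0]
force: [-0.0, 0.0, 0.7]
finger_gap: 0.997
gripper_force: 0.0
```

>>> send_rows(commands="85 -0.97 0.5 0.4 0;85 -0.97 0.5 0.4 0;85 -0.97 0.5 0.4 0;85 -0.97 0.5 0.4 0;85 -0.97 0.4 0.4 0;85 0 0 0 0;85 0 0 0 0")

```text
t: 3.93
tcp_pos: [0.5685, 0.1694, 0.1508]
tool_rot: [0.622, 0.783, -0.0, -0.0]
force: [0.1, 0.8, 1.2]
finger_gap: 0.995
gripper_force: 0.0
```

```bash
python3 -c "
from h import *
to(.5685,.1695,.075)
w=snap('wrist','w1');print([proj(w,(.5685,.1695,z)).round(0) for z in (.111,.055)])"
```

```text
t 3.9333 tcp [0.5685 0.1694 0.1508] yaw x 103.06 d units [0.   0.01 3.79] F [0.1 0.8 1.2] gap 84.97112247628853 [ 0.1   0.6   1.59  0.    0.95 -0.13]
[array([318., 237.]), array([318., 210.])]
```

View pics/w1.png

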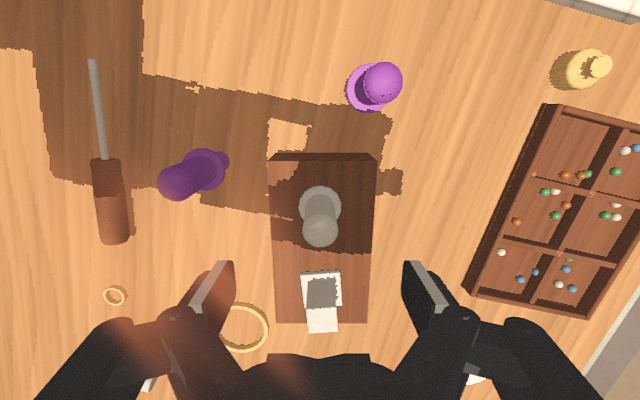

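>>> send_rows(commands="50 0.05 0 0 0;50 0 0 0.5 0;50 0 0 0.7 0;50 0 0 0.7 0;50 0 0 0.7 0;50 0 0 0.6 0;50 0 0 0.4 0;50 0 0 0.2 0;20 0 0 0 0;20 0 0 0 0;20 0 0 0 0;20 0 0 0 0;20 0 0 0 0;20 0 0 0 0;20 0 0 0 0", grip_force=40)

```text
t: 5.23
tcp_pos: [0.5684, 0.1713, 0.0758]
tool_rot: [0.622, 0.783, 0.0, 0.0]
force: [1.3, 0.9, -1.2]
finger_gap: 0.269
gripper_force: 39.5
```

```bash
python3 -c "
from h import *
to(.5685,.1695,.075);print(readout.sense()['gripper_force'])"
```

```text
t 5.2333 tcp [0.5684 0.1713 0.0758] yaw x 103.12 d units [-0.09 -0.02  0.04] F [ 1.3  0.9 -1.2] gap 22.96303124722019 [ 0.1   0.71  1.64  0.    0.79 -0.12]
39.48548964341171
```

>>> send_rows(commands="20 0 0 -0.4 0;20 0 0 -0.45 0;20 0 0 -0.4 0;20 0 0 0 0;20 0.1 0 0 0;20 0.2 0 0 0;20 0.1 0 0 0;20 0 0 0 0", grip_force=30)

```text
t: 5.9
tcp_pos: [0.5674, 0.1782, 0.1007]
tool_rot: [0.621, 0.784, -0.0, 0.002]
force: [1.6, -3.7, -1.4]
finger_gap: 0.273
gripper_force: 39.6
```

>>> send_rows(commands="20 0.1 0 0 0;20 0.1 0 0 0;20 0 0 0 0")

```text
t: 6.15
tcp_pos: [0.5668, 0.1816, 0.1008]
tool_rot: [0.621, 0.784, -0.0, 0.002]
force: [2.1, -6.1, -1.0]
finger_gap: 0.268
gripper_force: 39.8
```

>>> send_rows(commands="20 0.15 0 0 0;20 0.15 0 0 0;20 0.1 0 0 0;20 0.1 0 0 0;20 0 0 0 0;20 0 0 0 0", grip_force=25)

```text
t: 6.65
tcp_pos: [0.5646, 0.1913, 0.1005]
tool_rot: [0.621, 0.784, -0.0, 0.002]
force: [2.9, -5.5, -2.4]
finger_gap: 0.266
gripper_force: 39.8
```

```bash
python3 -c "
from h import *
to(.5685,.1695,.075);print(readout.sense()['gripper_force'])
a=snap('top');b=snap('side')
im=np.hstack([cv2.resize(a['pixels'][165:240,170:270],(400,300),interpolation=2),cv2.resize(b['pixels'][95:170,220:320],(400,300),interpolation=2)])
cv2.imwrite('pics/c2.png',im[:,:,::-1])"
```

```text
t 6.65 tcp [0.5646 0.1913 0.1005] yaw x 103.22 d units [-1.1  -0.06  1.28] F [ 2.9 -5.5 -2.4] gap 22.725224005955695 [ 0.14  0.67  1.62 -0.    0.85 -0.09]
39.83198444824666
```

View pics/c2.png

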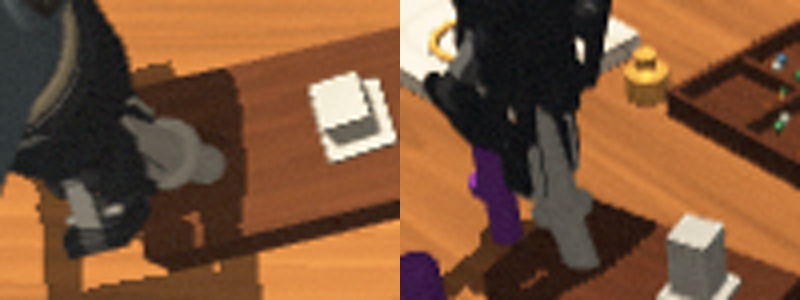

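The stake now leans in the grip, with its top away from the square stake. I'll lift it clear.

>>> send_rows(commands="20 0 0 -0.3 0;20 0 0 -0.6 0;20 0 0 -0.8 0;20 0 0 -0.8 0;20 0 0 -0.8 0;20 0 0 -0.7 0;20 0 0 -0.4 0;20 0 0 0 0;20 0 0 0 0", grip_force=70)

```text
t: 7.5
tcp_pos: [0.5625, 0.1931, 0.1885]
tool_rot: [0.622, 0.783, 0.0, -0.0]
force: [0.2, 0.8, -4.3]
finger_gap: 0.265
gripper_force: 69.1
```

```bash
python3 -c "
from h import *
to(.5646+.0266,.1913-.13-.17,.19);print(readout.sense()['gripper_force'])
a=snap('top');b=snap('side')
im=np.hstack([cv2.resize(a['pixels'][165:240,160:260],(400,300),interpolation=2),cv2.resize(b['pixels'][70:145,220:320],(400,300),interpolation=2)])
cv2.imwrite('pics/c3.png',im[:,:,::-1])"
```

```text
t 7.5 tcp [0.5625 0.1931 0.1885] yaw x 103.14 d units [-15.02  -2.03  -0.08] F [ 0.2  0.8 -4.3] gap 22.647750374164456 [ 0.14  0.55  1.56  0.    1.03 -0.09]
69.12858017720282
```

View pics/c3.png

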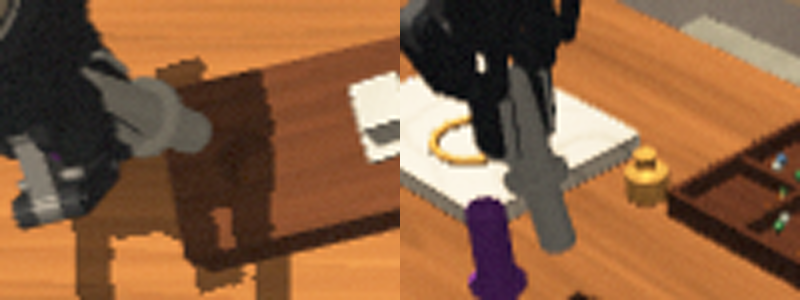

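```bash
cat >> h.py <<'E'
def tri(a,pa,b,pb):
    A=[];B=[]
    for s,p in((a,pa),(b,pb)):
        e=s['eye'];d=s['rotation']@np.linalg.inv(s['intrinsics'])@np.array([*p,1.]);d/=np.linalg.norm(d);M=np.eye(3)-np.outer(d,d);A.append(M);B.append(M@e)
    return np.linalg.lstsq(np.vstack(A),np.hstack(B),rcond=None)[0]
def foot(deg,L=.077):
    r=readout.sense();T=R.from_quat(r['tool_rot']).as_matrix();th=np.radians(deg);return r['tcp_pos']+T@np.array([-L*np.sin(th),0,L*np.cos(th)-.011])
E
python3 -c "
from h import *
a=snap('top');b=snap('side')
print('foot tri',tri(a,(209.3,197.7),b,(260,130.5)),'collar',tri(a,(200.7,194.5),b,(254.3,115.7)))
for d in(12,15,18):
  f=foot(d);print(d,f.round(4),proj(a,f).round(1),proj(b,f).round(1))
"
```

```text
foot tri [0.56645924 0.17137922 0.1275812 ] collar [0.56263942 0.17641606 0.16445134]
12 [0.5655 0.177  0.1228] [206.9 199. ] [258.5 131.5]
15 [0.5664 0.1732 0.1238] [208.8 198.4] [259.9 131.6]
18 [0.5673 0.1694 0.1249] [210.6 197.8] [261.3 131.7]
```

>>> send_rows(commands="20 -0.4 -0.06 0 0;20 -0.7 -0.1 0 0;20 -1 -0.15 0 0;20 -1 -0.15 0 0;20 -1 -0.15 0 0;20 -1 -0.15 0 0;20 -1 -0.15 0 0;20 -1 -0.15 0 0;20 -1 -0.15 0 0;20 -1 -0.15 0 0;20 -1 -0.15 0 0;20 -1 -0.15 0 0;20 -1 -0.15 0 0;20 -1 -0.15 0 0;20 -1 -0.15 0 0;20 -1 -0.13 0 0;20 -0.7 -0.1 0 0;20 -0.4 -0.05 0 0;20 0 0 0 0;20 0 0 0 0")

```text
t: 9.37
tcp_pos: [0.5895, -0.1338, 0.1881]
tool_rot: [0.622, 0.783, 0.0, -0.001]
force: [-0.7, -0.0, -3.5]
finger_gap: 0.266
gripper_force: 69.1
```

>>> send_rows(commands="20 0 0 0.4 0;20 0 0 0.5 0;20 0 0 0.5 0;20 0 0 0.4 0;20 0 0 0.3 0;20 0 0 0 0;20 0 0 0 0")

```text
t: 9.95
tcp_pos: [0.5897, -0.1333, 0.1455]
tool_rot: [0.621, 0.783, -0.0, -0.001]
force: [-0.9, -0.4, -3.4]
finger_gap: 0.264
gripper_force: 69.1
```

```bash
python3 -c "
from h import *
to(.5912,-.1306,.19)
f=foot(15.5);print(f.round(4))
a=snap('top');b=snap('side');w=snap('wrist')
for s in(a,b,w):print(proj(s,f).round(1),proj(s,(.5912,-.1306,.06)).round(1))
im=np.vstack([np.hstack([cv2.resize(a['pixels'][150:225,315:415],(400,300),interpolation=2),cv2.resize(b['pixels'][170:245,325:425],(400,300),interpolation=2)]),cv2.resize(w['pixels'][100:250,120:520],(800,300))])
cv2.imwrite('pics/c4.png',im[:,:,::-1])"
```

```text
t 9.95 tcp [ 0.5897 -0.1333  0.1455] yaw x 103.15 d units [ 0.12  0.1  -2.22] F [-0.9 -0.4 -3.4] gap 22.52987465171285 [-0.41  0.62  1.57  0.    0.96 -0.64]
[ 0.5943 -0.1533  0.0823]
[379.8 187.6] [367.3 192. ]
[386.6 211.9] [374.8 214.9]
[317.3 247.9] [319.9 209.8]
```

View pics/c4.png

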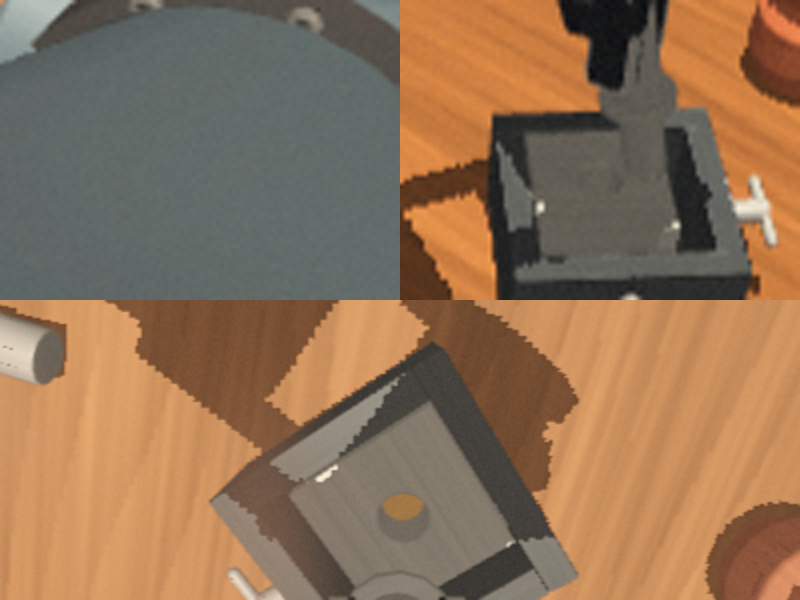

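>>> send_rows(commands="20 0.3 0.05 0 0;20 0.4 0.05 0 0;20 0.3 0 0 0;20 0 0 0.3 0;20 0 0 0.3 0;20 0 0 0.2 0;20 0 0 0.1 0;20 0 0 0 0;20 0 0 0 0")

```text
t: 10.85
tcp_pos: [0.5874, -0.114, 0.1279]
tool_rot: [0.622, 0.783, -0.0, -0.0]
force: [0.5, 1.3, -3.9]
finger_gap: 0.263
gripper_force: 69.1
```

>>> send_rows(commands="20 0 0 0.1 0;20 0 0 0.1 0;20 0 0 0 0;20 0 0 0 0")

```text
t: 11.18
tcp_pos: [0.5873, -0.1138, 0.1242]
tool_rot: [0.622, 0.783, -0.0, -0.0]
force: [0.3, 0.2, -3.0]
finger_gap: 0.263
gripper_force: 69.1
```

```bash
python3 -c "
from h import *
to(.5912,-.1306,.19)
f=foot(15.5);print(f.round(4))
a=snap('top');b=snap('side');w=snap('wrist')
for s in(b,w):print(proj(s,f).round(1),proj(s,(.5912,-.1306,.06)).round(1))
im=np.hstack([cv2.resize(b['pixels'][180:240,335:415],(400,300),interpolation=2),cv2.resize(w['pixels'][150:300,220:420],(400,300),interpolation=2)])
cv2.imwrite('pics/c5.png',im[:,:,::-1])"
```

```text
t 11.1833 tcp [ 0.5873 -0.1138  0.1242] yaw x 103.12 d units [-0.86 -0.   -3.29] F [ 0.3  0.2 -3. ] gap 22.42031289248175 [-0.38  0.64  1.6  -0.    0.9  -0.61]
[ 0.592  -0.1338  0.061 ]
[376.4 215.1] [374.8 214.9]
[318.  249.1] [317.9 244.6]
```

View pics/c5.png

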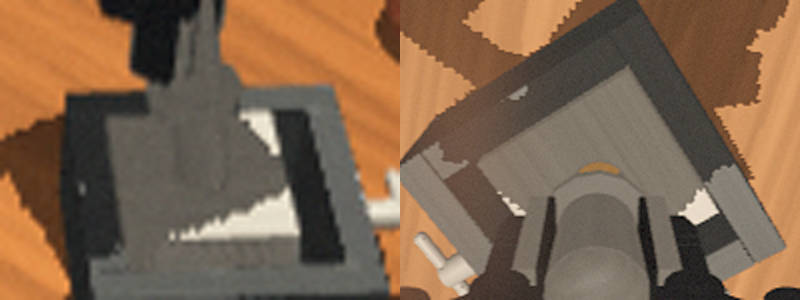

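>>> send_rows(commands="20 0 0 0.07 0;20 0.05 0 0 0;20 0.05 0 0 0;20 0 0 0 0;20 0 0 0 0")

```text
t: 11.75
tcp_pos: [0.587, -0.1117, 0.123]
tool_rot: [0.622, 0.783, 0.0, 0.0]
force: [-0.4, 0.0, -3.1]
finger_gap: 0.264
gripper_force: 69.1
```

>>> send_rows(commands="20 0.05 0 0 0;20 0 0 0 0;20 0 0 0 0")

```text
t: 12.0
tcp_pos: [0.587, -0.111, 0.123]
tool_rot: [0.622, 0.783, 0.0, 0.0]
force: [0.3, -0.4, -3.6]
finger_gap: 0.266
gripper_force: 69.1
```

>>> send_rows(commands="20 0.05 0 0 0;20 0 0 0 0;20 0 0 0 0")

```text
t: 12.25
tcp_pos: [0.5869, -0.1104, 0.1231]
tool_rot: [0.622, 0.783, -0.0, 0.001]
force: [1.3, -2.7, -4.3]
finger_gap: 0.267
gripper_force: 69.1
```

>>> send_rows(commands="20 -0.02 0 0.05 0;20 0 0 0.05 0;20 0 0 0 0;20 0 0 0 0")

```text
t: 12.58
tcp_pos: [0.5873, -0.1107, 0.1212]
tool_rot: [0.622, 0.783, 0.0, 0.001]
force: [1.5, -2.1, -2.6]
finger_gap: 0.259
gripper_force: 69.1
```

>>> send_rows(commands="20 0 0 0.05 0;20 0 0 0.05 0;20 0 0 0 0;20 0 0 0 0")

```text
t: 12.92
tcp_pos: [0.5873, -0.1109, 0.1192]
tool_rot: [0.622, 0.783, 0.0, 0.001]
force: [3.2, -3.9, -1.4]
finger_gap: 0.267
gripper_force: 69.4
```

>>> send_rows(commands="20 -0.05 0.02 0 0;20 -0.1 0 0 0;20 -0.1 0 0 0;20 0 0 0 0;20 0 0 0 0")

```text
t: 13.33
tcp_pos: [0.5875, -0.1132, 0.1184]
tool_rot: [0.622, 0.783, 0.001, -0.002]
force: [2.5, 5.2, -1.5]
finger_gap: 0.267
gripper_force: 69.2
```

>>> send_rows(commands="20 -0.1 0 0 0;20 -0.1 0 0 0;20 0 0 0 0;20 0 0 0 0")

```text
t: 13.67
tcp_pos: [0.5879, -0.115, 0.1184]
tool_rot: [0.622, 0.783, 0.002, -0.003]
force: [2.5, 8.9, 0.0]
finger_gap: 0.263
gripper_force: 69.4
```

>>> send_rows(commands="20 0 0 0 0;20 -0.05 0 0 0;20 -0.05 0 0 0;20 0 0 0 0", grip_force=30)

```text
t: 14.0
tcp_pos: [0.5883, -0.1169, 0.1185]
tool_rot: [0.622, 0.783, 0.002, -0.003]
force: [3.9, 9.6, -0.2]
finger_gap: 0.264
gripper_force: 69.4
```

>>> send_rows(commands="20 -0.05 0 0 0;20 -0.05 0 0 0;20 0 0 0 0;20 0 0 0 0")

```text
t: 14.33
tcp_pos: [0.5884, -0.1175, 0.1186]
tool_rot: [0.622, 0.783, 0.003, -0.004]
force: [2.7, 12.2, 1.9]
finger_gap: 0.266
gripper_force: 69.7
```

```bash
python3 -c "
from h import *
to(.5912,-.1306,.1192);r=readout.sense();print(r['ft_torque'],R.from_quat(r['tool_rot']).as_matrix()[:,2])"
```

```text
t 14.3333 tcp [ 0.5884 -0.1175  0.1186] yaw x 103.0 d units [-0.67 -0.01 -0.04] F [ 2.7 12.2  1.9] gap 22.68345431782278 [-0.39  0.65  1.59  0.01  0.9  -0.62]
[ 2.66466462 -0.55557281  0.07922873] [-0.00362547  0.0095707  -0.99994763]
```

>>> send_rows(commands="22.4 0 0 0 0;22.4 0 0 0 0", grip_force=30)

```text
t: 14.5
tcp_pos: [0.5884, -0.1175, 0.1186]
tool_rot: [0.622, 0.783, 0.003, -0.004]
force: [2.2, 12.4, 1.4]
finger_gap: 0.267
gripper_force: 61.2
```

>>> send_rows(commands="22.4 -0.05 0 0 0;22.4 -0.05 0 0 0;22.4 0 0 0 0;22.4 0 0 0 0")

```text
t: 14.83
tcp_pos: [0.5892, -0.1209, 0.1185]
tool_rot: [0.622, 0.783, 0.002, -0.003]
force: [1.8, 9.0, 1.2]
finger_gap: 0.263
gripper_force: 61.4
```

>>> send_rows(commands="22.4 -0.1 0 0 0;22.4 -0.1 0 0 0;22.4 0 0 0 0;22.4 0 0 0 0")

```text
t: 15.17
tcp_pos: [0.59, -0.1244, 0.1185]
tool_rot: [0.622, 0.783, 0.002, -0.004]
force: [2.8, 9.9, 0.1]
finger_gap: 0.267
gripper_force: 61.3
```

>>> send_rows(commands="22.4 -0.1 0 0 0;22.4 -0.05 0 0 0;22.4 0 0 0 0;22.4 0 0 0 0")

```text
t: 15.5
tcp_pos: [0.5906, -0.1269, 0.1186]
tool_rot: [0.622, 0.783, 0.002, -0.004]
force: [2.2, 10.2, 1.0]
finger_gap: 0.262
gripper_force: 61.4
```

```bash
python3 -c "
from h import *
to(.5912,-.1306,.1192);b=snap('side');w=snap('wrist')
im=np.hstack([cv2.resize(b['pixels'][165:240,335:415],(480,450),interpolation=2),cv2.resize(w['pixels'][150:350,220:360],(315,450),interpolation=2)])
cv2.imwrite('pics/c6.png',im[:,:,::-1])"
```

```text
t 15.5 tcp [ 0.5906 -0.1269  0.1186] yaw x 103.02 d units [-0.19 -0.01 -0.03] F [ 2.2 10.2  1. ] gap 22.369147212942828 [-0.4   0.66  1.58  0.01  0.91 -0.63]
```

View pics/c6.png

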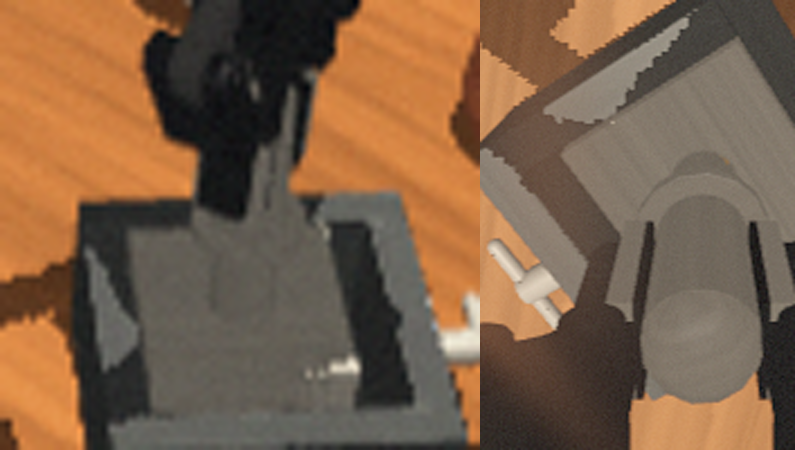

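>>> send_rows(commands="22.4 -0.1 0 0 0;22.4 -0.1 0 0 0;22.4 0 0 0 0;22.4 0 0 0 0")

```text
t: 15.93
tcp_pos: [0.5918, -0.1319, 0.1185]
tool_rot: [0.622, 0.783, 0.002, -0.003]
force: [3.3, 7.4, 0.3]
finger_gap: 0.265
gripper_force: 61.1
```

>>> send_rows(commands="22.4 0 0 0.1 0;22.4 0 0 0.1 0;22.4 0 0 0 0;22.4 0 0 0 0")

```text
t: 16.27
tcp_pos: [0.5918, -0.1318, 0.1143]
tool_rot: [0.622, 0.783, 0.002, -0.003]
force: [3.1, 8.5, -1.2]
finger_gap: 0.262
gripper_force: 61.2
```

>>> send_rows(commands="22.4 0.1 0.08 0 0;22.4 0.05 0 0 0;22.4 0 0 0.1 0;22.4 0 0 0.1 0;22.4 0 0 0 0;22.4 0 0 0 0")

```text
t: 16.77
tcp_pos: [0.5923, -0.1312, 0.11]
tool_rot: [0.622, 0.783, -0.0, -0.002]
force: [-0.3, 4.3, -5.1]
finger_gap: 0.261
gripper_force: 60.7
```

>>> send_rows(commands="22.4 0 0 0.1 0;22.4 0 0 0.1 0;22.4 0 0 0 0;22.4 0 0 0 0")

```text
t: 17.1
tcp_pos: [0.5924, -0.1312, 0.1063]
tool_rot: [0.622, 0.783, -0.0, -0.002]
force: [-1.0, 6.1, -2.0]
finger_gap: 0.26
gripper_force: 60.9
```

>>> send_rows(commands="22.4 0.1 -0.02 0.1 0;22.4 0 0 0.1 0;22.4 0 0 0 0;22.4 0 0 0 0")

```text
t: 17.43
tcp_pos: [0.5924, -0.1306, 0.1024]
tool_rot: [0.622, 0.783, -0.0, -0.001]
force: [-0.9, 1.8, -4.0]
finger_gap: 0.263
gripper_force: 60.5
```

>>> send_rows(commands="22.4 0 0 0.1 0;22.4 0 0 0.1 0;22.4 0 0 0 0;22.4 0 0 0 0")

```text
t: 17.77
tcp_pos: [0.5926, -0.1305, 0.0991]
tool_rot: [0.622, 0.783, -0.0, -0.0]
force: [-4.6, 2.5, -0.0]
finger_gap: 0.268
gripper_force: 61.0
```

>>> send_rows(commands="22.4 0.02 -0.06 0.1 0;22.4 0 0 0.1 0;22.4 0 0 0 0;22.4 0 0 0 0")

```text
t: 18.1
tcp_pos: [0.5924, -0.1305, 0.0958]
tool_rot: [0.622, 0.783, 0.0, 0.001]
force: [-3.0, 2.3, 4.6]
finger_gap: 0.263
gripper_force: 61.4
```

>>> send_rows(commands="22.4 0 0 0.1 0;22.4 0 0 0.1 0;22.4 0 0 0 0;22.4 0 0 0 0")

```text
t: 18.43
tcp_pos: [0.5924, -0.1305, 0.0915]
tool_rot: [0.622, 0.783, 0.0, 0.001]
force: [-2.6, 2.5, 4.4]
finger_gap: 0.266
gripper_force: 61.4
```

>>> send_rows(commands="22.4 0 -0.04 0.1 0;22.4 0 0 0.1 0;22.4 0 0 0 0;22.4 0 0 0 0")

```text
t: 18.77
tcp_pos: [0.5922, -0.1306, 0.0873]
tool_rot: [0.622, 0.783, 0.001, 0.001]
force: [0.5, 2.5, 3.1]
finger_gap: 0.268
gripper_force: 61.2
```

>>> send_rows(commands="22.4 0 0 0.05 0;22.4 0 0 0 0;22.4 0 0 0 0")

```text
t: 19.02
tcp_pos: [0.5922, -0.1306, 0.0864]
tool_rot: [0.622, 0.783, 0.001, 0.001]
force: [0.8, 3.7, 3.8]
finger_gap: 0.267
gripper_force: 61.3
```

>>> send_rows(commands="22.4 0 0 0.04 0;22.4 0 0 0 0;22.4 0 0 0 0")

```text
t: 19.27
tcp_pos: [0.5922, -0.1306, 0.0858]
tool_rot: [0.622, 0.783, 0.001, 0.001]
force: [1.5, 4.6, 5.6]
finger_gap: 0.269
gripper_force: 61.8
```

>>> send_rows(commands="22.4 0 0 0.04 0;22.4 0 0 0 0;22.4 0 0 0 0")

```text
t: 19.52
tcp_pos: [0.5922, -0.1306, 0.0858]
tool_rot: [0.622, 0.783, 0.001, 0.002]
force: [-0.0, 4.5, 8.8]
finger_gap: 0.266
gripper_force: 62.1
```

>>> send_rows(commands="22.4 0 0 0.04 0;22.4 0 0 0 0;22.4 0 0 0 0")

```text
t: 19.77
tcp_pos: [0.5922, -0.1306, 0.0857]
tool_rot: [0.622, 0.783, 0.001, 0.002]
force: [-1.0, 4.7, 15.1]
finger_gap: 0.267
gripper_force: 62.3
```

>>> send_rows(commands="22.4 0.1 0 0 0;22.4 0 0 0.02 0;22.4 0 0 0 0;22.4 0 0 -0.06 0;22.4 0 0 0 0")

```text
t: 20.18
tcp_pos: [0.5921, -0.1302, 0.0857]
tool_rot: [0.621, 0.783, -0.0, 0.003]
force: [0.1, 0.1, 10.1]
finger_gap: 0.263
gripper_force: 61.2
```

>>> send_rows(commands="40 0 0 0 0;55 0 0 0 0;55 0 0 0 0;55 0 0 0 0;55 0 0 -0.4 0;55 0 0 -0.8 0;55 0 0 -1 0;55 0 0 -1 0;55 0 0 -1 0;55 0 0 -1 0;55 -1 0 -0.5 0;55 -1 0 0 0;55 -1 0 0 0;55 -1 0 0 0;55 -1 0 0 0;55 -1 0 0 0;55 0 0 0 0;55 0 0 0 0")

```text
t: 21.68
tcp_pos: [0.6174, -0.2461, 0.1983]
tool_rot: [0.622, 0.783, 0.0, -0.0]
force: [-0.4, 0.1, -0.3]
finger_gap: 0.645
gripper_force: 0.0
```

```bash
python3 -c "
from h import *
to(.5912,-.1306,.1192);a=snap('top');b=snap('side');w=snap('wrist')
im=np.hstack([cv2.resize(b['pixels'][130:250,240:430],(475,300),interpolation=2),cv2.resize(w['pixels'][0:400,120:520],(300,300),interpolation=3)])
cv2.imwrite('pics/c7.png',im[:,:,::-1]);print([proj(b,(.5915,-.1306,z)).round(1) for z in(.06,.066,.121)])"
```

```text
t 21.6833 tcp [ 0.6174 -0.2461  0.1983] yaw x 103.03 d units [5.92 0.03 3.96] F [-0.4  0.1 -0.3] gap 55.07771182079275 [-0.55  0.63  1.37  0.    1.15 -0.77]
[array([374.9, 214.8]), array([375.2, 212.7]), array([378., 192.])]
```

View pics/c7.png

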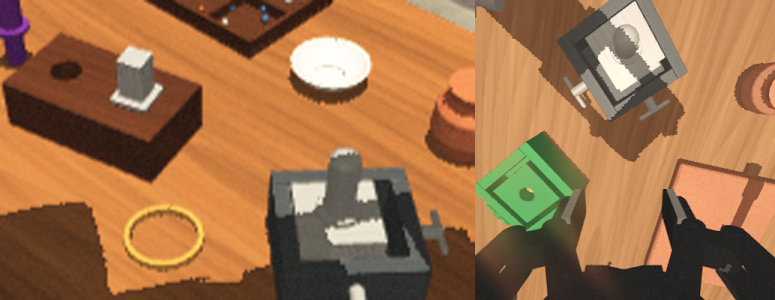

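The picture shows the stake upright in the dark holder with its collar on the insert. Its dome is at side px (377.6, 190.8), against (378, 192) predicted for a stake that is home. The square stake still stands in the rack and the gripper is clear.

```bash
python3 -c "
from h import *
print(sign_off())"
```

```text
the job is handed in; nothing more can be done
None
```

The domed stake is home in the holder: it went in leaned by about 15 degrees, was straightened and pressed down until the collar stopped on the insert (about 15 N), then released; the square stake was left standing in the rack and the job was handed in at about 22 s.

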